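# Pack the wire spools into the carry tray and lock the keeper bar

## Robot

A 6-joint arm with a two-finger parallel gripper is mounted at the origin on the work surface. World frame = base frame: x ahead of the robot, y to its left, z up, the work surface at z = 0. Lengths are in mm, angles in degrees, forces in N, time in s.
With the tool pointing down it reaches from about 250 to 725 mm from the base axis. Payload 9.7 kg.
Tool frame: the origin (TCP) lies on the centre line of the jaws, within the pads' length; the fingertips stand 17 mm ahead of it and the grasp point (between the pads) lies 2 mm behind it; z points along the fingers, y is the direction in which the jaws open and shut (so a half turn about z gives the same grasp; the last joint's range is limited). The gripper opens to 85 mm and grips with 20 to 120 N. Pads are 22 mm wide; open, the fingers measure 114 mm over their backs; the gripper's body (76 mm by 85 mm) begins 54 mm behind the grasp point. The pads swing forward as they close: fully open they stand 13 mm farther back than shut.
Start: joints at [-69.213, 4.979, 10.078, 95.1, 0, 90], TCP at [195.188, -514.197, 248.284] pointing down, gripper open.
Joint ranges: [-179.16, 179.16], [-48.56, 103.87], [-65.8, 70.77], [-126.05, 130.52], [-82.76, 87.17], [-180, 180]. Speed limits (degrees/s): [127.2, 127.2, 147.25, 180, 180, 180].

## Interface

Orientations are given as a 3x3 rotation matrix whose columns are the frame's x, y, z axes.
In Python, from station import * gives the robot as it stands. Calls block until the motion is done:
- move_ptp(position, orientation): joint-space move of the TCP to a pose.
- servo_line(position, ori=None, rate=150, guard=None): straight line of the TCP; ori=None keeps the orientation; rate is the mean speed in mm/s. With guard (N) it stops when the force on the tool has changed by that much, and returns True; else False.
- move_joints(angles): joint-space move.
- grip(opening): finger opening in mm; the grip force is fixed at half the most; returns when the fingers have stopped.
- hold(seconds).
- ik(position, orientation): joint angles nearest the present ones, or None.
- observe(): the state.
- capture(name): name is "scene" or "top" or "wrist"; returns the picture (480x640x3 uint8, blue, green, red); there is no depth.
- camera_params(name): a dict with "K" (3x3 intrinsics, pixels), "eye" and "attitude" of the camera in the world. Camera axes: x right, y down, z forward; pixel columns grow to the right and rows downward; lengths in mm; the calibration is good to about 2 mm. A picture is of the moment at which its call begins: read the wrist's pose just before it. camera_params takes no time and is no camera call; for the wrist camera it gives the pose at the moment of the call.
A pose or a line that the arm cannot do raises PlanningError and nothing moves.
- close_job(): hands the job in, once; it reports no verdict.
The state is a dict: "clock": time; "joint_positions": joint angles; "joint_vel": joint speeds; "effort": joint torques, N m; "tcp_pos": TCP position; "orientation": TCP orientation; "force": force on the tool from outside, world axes, zero at the start; "wrist_torque": the same for the moment, N m; "width": finger opening in mm.
Only numpy, scipy, OpenCV 4.12 (cv2) and the standard library are available. Lean on these libraries where they do the work, as an engineer would, in place of code of your own. Each camera call takes 0.05 s, during which the arm holds its last target.

## Task

The wire display is being packed up: swing the tray's keeper bar fully open, then slide every spool of wire straight up off its spindle on the rack and lay them all flat in a row on the floor of the long tray. When they are all in, swing the keeper bar shut over them, fully home into its detent. Leave the other things on the bench (can, screwdriver, pail) where they are.

Things in the scene. Friction and masses are not known exactly. Their poses are not given: they have to be found in the camera images.
- rack: Fixed grey steel base plate, 210 (x) x 290 (y) x 12 mm thick, with five upright steel spindles, 16 mm in diameter, whose tips are 82 mm above the bench. Origin: centre of the underside; z up. Spindles stand at (x, y) mm in its frame: (55, -110), (55, 0), (55, 110), (-55, -55), (-55, 55). Three to five of them carry one spool each.
- spool1: Black plastic spool wound with steel wire, 60 mm in diameter, 44 mm high, with a 23 mm bore, about 0.3 kg; it stands on the rack's plate round a spindle that stands out 26 mm above the spool's top. Origin: on the axis at mid-height; z along the axis. None if absent.
- spool2: Black plastic spool wound with steel wire, 60 mm in diameter, 44 mm high, with a 23 mm bore, about 0.3 kg; it stands on the rack's plate round a spindle that stands out 26 mm above the spool's top. Origin: on the axis at mid-height; z along the axis. None if absent.
- spool3: Black plastic spool wound with steel wire, 60 mm in diameter, 44 mm high, with a 23 mm bore, about 0.3 kg; it stands on the rack's plate round a spindle that stands out 26 mm above the spool's top. Origin: on the axis at mid-height; z along the axis. None if absent.
- spool4: Black plastic spool wound with steel wire, 60 mm in diameter, 44 mm high, with a 23 mm bore, about 0.3 kg; it stands on the rack's plate round a spindle that stands out 26 mm above the spool's top. Origin: on the axis at mid-height; z along the axis. None if absent.
- spool5: Black plastic spool wound with steel wire, 60 mm in diameter, 44 mm high, with a 23 mm bore, about 0.3 kg; it stands on the rack's plate round a spindle that stands out 26 mm above the spool's top. Origin: on the axis at mid-height; z along the axis. None if absent.
- tray: Fixed aluminium tray, 100 (x) x 380 (y) mm; floor top 6 mm and rim 20 mm above the bench; the trough inside is 80 (x) x 360 (y) mm: five spools fit in one row along y. Origin: centre of the underside; z up. Hinge block 46 mm high at y = 190 to 250 mm; catch block 55 mm high at y = -190 to -212 mm, with a lug to 69 mm.
- keeper (a joint): Angle of the steel keeper bar about its upright pin, rad. 0: shut, along the middle of the tray; grows as it swings level towards the tray's +x side, to 1.45 fully open (stop). The hinge is stiff (about 0.06 N m): the bar stays where it is left. Its detent is the seat on top of the catch block, against the lug: the bar is home in it only at 0. It starts part open, across the tray.
- keeper_hinge (a point): Point on the keeper's hinge pin axis at the underside of the bar, 56 mm above the bench, at (0, 220) mm in the tray's frame. The bar is 24 mm wide, 10 mm thick (56 to 66 mm above the bench), and reaches 418 mm from the pin.
- keeper_knob (a point): Middle of the bar's upright round black knob, 22 mm in diameter, 40 mm high (66 to 106 mm above the bench), 140 mm from the hinge pin.
- spray_can: Bystander: upright can, 54 mm in diameter, 120 mm high. Origin: centre of its underside.
- screwdriver: Bystander: screwdriver lying along its x, handle to -x.
- pail: Bystander: open steel pail, 100 mm in diameter, 100 mm high. Origin: centre of its underside.
Not all that is in view belongs to the job. Leave any purple look-alike of the spool4 alone. Leave any purple look-alike of the spool1 alone.

How it is judged (in metres and radians):
On the way, in this order (a step that is already met when the one before it is completed fails the run):
1. the keeper bar has been swung open (value of joint keeper above 1.1 rad), for 0.2 s.
2. every spool has been laid flat on the tray floor (x of spool1 in the frame of tray between -0.03 and 0.03 m and y of spool1 in the frame of tray between -0.17 and 0.17 m and z of spool1 in the frame of tray between 0.02 and 0.035 m and (angle between spool1's own z axis and vertical below 0.15 rad or angle between spool1's own z axis and vertical above 2.99 rad) and x of spool2 in the frame of tray between -0.03 and 0.03 m and y of spool2 in the frame of tray between -0.17 and 0.17 m and z of spool2 in the frame of tray between 0.02 and 0.035 m and (angle between spool2's own z axis and vertical below 0.15 rad or angle between spool2's own z axis and vertical above 2.99 rad) and x of spool3 in the frame of tray between -0.03 and 0.03 m and y of spool3 in the frame of tray between -0.17 and 0.17 m and z of spool3 in the frame of tray between 0.02 and 0.035 m and (angle between spool3's own z axis and vertical below 0.15 rad or angle between spool3's own z axis and vertical above 2.99 rad) and x of spool4 in the frame of tray between -0.03 and 0.03 m and y of spool4 in the frame of tray between -0.17 and 0.17 m and z of spool4 in the frame of tray between 0.02 and 0.035 m and (angle between spool4's own z axis and vertical below 0.15 rad or angle between spool4's own z axis and vertical above 2.99 rad) and x of spool5 in the frame of tray between -0.03 and 0.03 m and y of spool5 in the frame of tray between -0.17 and 0.17 m and z of spool5 in the frame of tray between 0.02 and 0.035 m and (angle between spool5's own z axis and vertical below 0.15 rad or angle between spool5's own z axis and vertical above 2.99 rad)), for 0.2 s.
At the end, for the whole second after the job is handed in: Every spool present lies flat (within 0.15 rad) on the floor of the tray, inside its walls, at rest and released, and the keeper bar is home in its detent (within 0.04 rad of shut) (all of step 2 and linear speed of each of spool1, spool2, spool3, spool4, spool5 below 0.02 m/s and value of joint keeper below 0.04 rad); the robot touches nothing.
It fails at once if a bystander (can, screwdriver, pail) was knocked more than 30 mm from its place (distance of any of spray_can, screwdriver, pail from where it was at the start of the episode above 0.03 m).
Of spool1, spool2, spool3, spool4, spool5 only 3 to 5 are there at a start; the rules pass over those that are not, and their reading is None.
At some moment in a run one of spool1, spool2, spool3, spool4, spool5 may be knocked a few centimetres aside while the robot is not near it.
Once in a run the grip may slacken for a moment while it holds something.
It also fails if it takes over 210 s, if anything falls off the work surface, if the arm or the gripper's body presses on something with over 40 N, if the wrist force passes 120 N, or if a joint passes its speed limit or range.

## Working session

There is one attempt and no reset: what is moved stays moved. The work goes in short steps, each a Python script; the robot and the scene stay as the last script left them, time stands still between calls to the robot, and variables do not carry over. Pictures are saved under pics/ and viewed, and the job is handed in when it is done.

```bash
mkdir -p pics; ls
python3 - <<'E'
from station import *
import cv2
for n in ("scene","top","wrist"):
    cv2.imwrite(f"pics/a_{n}.png",capture(n)); p=camera_params(n); print(n,p)
s=observe(); print(s)
E
```

```text
pics
scene {'K': array([[561.11965311,   0.        , 316.96308827],
       [  0.        , 561.11965311, 238.15398837],
       [  0.        ,   0.        ,   1.        ]]), 'eye': array([1466.40982863,  109.5076484 , 1137.45222303]), 'attitude': array([[-0.08765645,  0.73658549, -0.67064012],
       [ 0.99612002,  0.05952461, -0.06482073],
       [-0.00782642, -0.67372   , -0.73894527]])}
top {'K': array([[501.02315333,   0.        , 320.87961287],
       [  0.        , 501.02315333, 244.05831658],
       [  0.        ,   0.        ,   1.        ]]), 'eye': array([ 416.83083578,   36.16720146, 1003.81115836]), 'attitude': array([[ 0.01578586, -0.99387433,  0.10938292],
       [-0.99980186, -0.01436319,  0.0137821 ],
       [-0.01212659, -0.10957881, -0.99390414]])}
wrist {'K': array([[386.21533267,   0.        , 316.71242741],
       [  0.        , 386.21533267, 239.3903704 ],
       [  0.        ,   0.        ,   1.        ]]), 'eye': array([ 266.94321128, -486.6777137 ,  374.0478938 ]), 'attitude': array([[ 3.54770986e-01, -8.91436803e-01, -2.81918383e-01],
       [-9.34952878e-01, 
[... 195 characters left out ...]
004113e+01,
       -5.16901823e-05,  8.99981712e+01]), 'joint_vel': array([-0.01073308, -0.10243726,  0.15369112,  0.01886027,  0.11922866,
        0.0463679 ]), 'effort': array([-1.31511799e-03, -5.20760930e+01,  4.65045369e+01,  1.38640782e-02,
       -1.47581676e-05,  3.68370166e-06]), 'tcp_pos': array([ 195.13795829, -514.05987778,  247.78657875]), 'orientation': array([[ 9.34895714e-01,  3.54922368e-01, -3.41234422e-04],
       [ 3.54922532e-01, -9.34895284e-01,  8.96384481e-04],
       [-8.71549649e-07, -9.59137795e-04, -9.99999540e-01]]), 'force': array([ 1.15330074, -0.21452983,  0.40716411]), 'wrist_torque': array([ 0.03301057, -0.00923049,  0.02606236]), 'width': 85.47612337960288}
```

View pics/a_top.png

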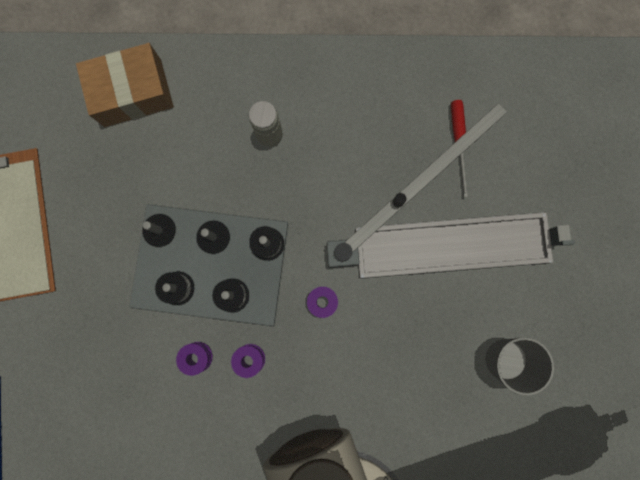

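View pics/a_scene.png

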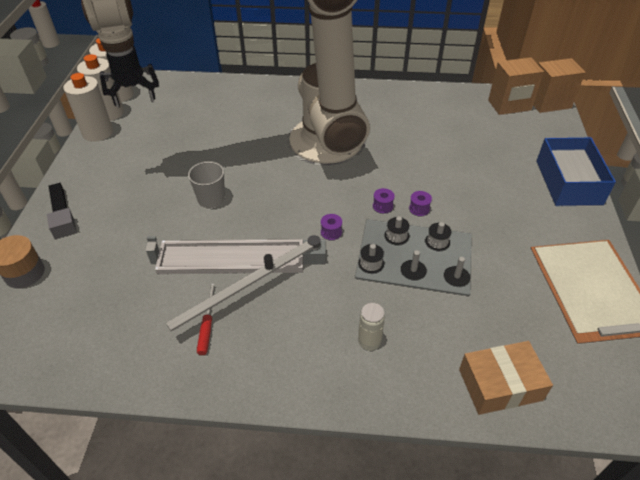

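Run:
```python
import cv2
a=cv2.imread("pics/a_scene.png")[180:310,310:490]; b=cv2.imread("pics/a_top.png")[190:390,120:350]
f=lambda x,s:cv2.convertScaleAbs(cv2.resize(x,None,fx=s,fy=s,interpolation=cv2.INTER_CUBIC),alpha=1.8,beta=10)
cv2.imwrite("pics/b1.png",f(a,4)); cv2.imwrite("pics/b2.png",f(b,3))
```

```text
(no output)
```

View pics/b1.png

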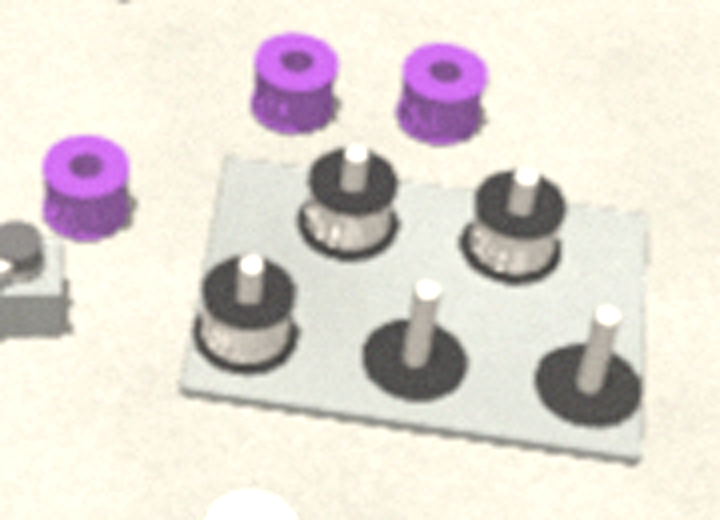

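View pics/b2.png

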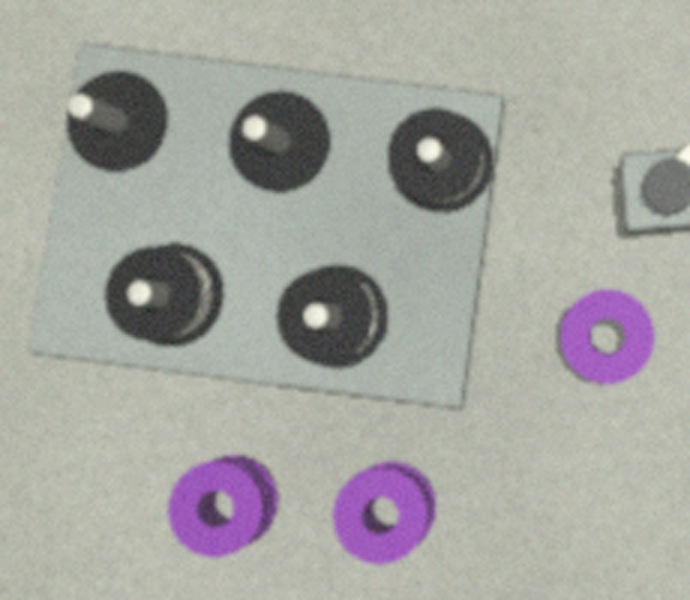

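```bash
cat > h.py <<'E'
import numpy as np, cv2
from station import *
def ray(P,uv,z):
    d=P["attitude"]@np.linalg.inv(P["K"])@np.array([uv[0],uv[1],1.]); e=P["eye"]
    return (e+d*(z-e[2])/d[2])
def proj(P,X):
    c=P["attitude"].T@(np.asarray(X,float)-P["eye"]); q=P["K"]@c; return q[:2]/q[2]
def R2(a): return np.array([[np.cos(a),-np.sin(a)],[np.sin(a),np.cos(a)]])
def fit(L,W):
    L=np.array(L,float);W=np.array(W,float)[:,:2];l=L-L.mean(0);w=W-W.mean(0)
    a=np.arctan2((l[:,0]*w[:,1]-l[:,1]*w[:,0]).sum(),(l*w).sum()); t=W.mean(0)-R2(a)@L.mean(0)
    return a,t,W-(L@R2(a).T+t)
E
python3 - <<'E'
import cv2
b=cv2.imread("pics/a_top.png")
f=lambda x,s:cv2.convertScaleAbs(cv2.resize(x,None,fx=s,fy=s,interpolation=cv2.INTER_CUBIC),alpha=1.5)
cv2.imwrite("pics/b3.png",f(b[200:290,320:590],2.9)); cv2.imwrite("pics/b4.png",f(b[90:280,320:520],3))
E
python3 - <<'E'
from h import *
P=camera_params("top")
L=[(55,110),(55,0),(55,-110),(-55,55),(-55,-55)]
U=[(146.7,225.3),(204.7,232.7),(263,240),(166.3,287.7),(225.3,295.3)]
a,t,r=fit(L,[ray(P,u,82) for u in U]); print(np.degrees(a),t,r)
E
```

```text
-6.348702147964773 [481.8823102  271.52987404] [[ 0.09722529 -0.12490081]
 [-0.12605238  0.04791678]
 [-0.07905239  0.33401103]
 [ 0.07242015 -0.12138497]
 [ 0.03545932 -0.13564203]]
```

View pics/b3.png

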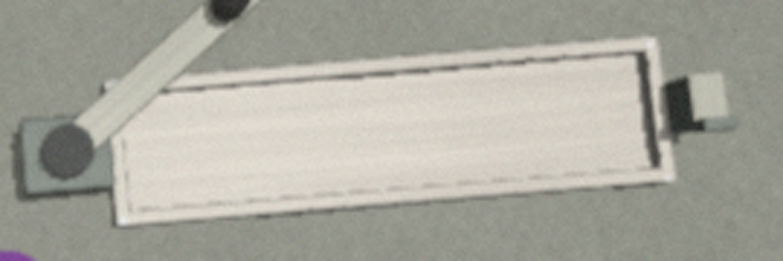

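View pics/b4.png

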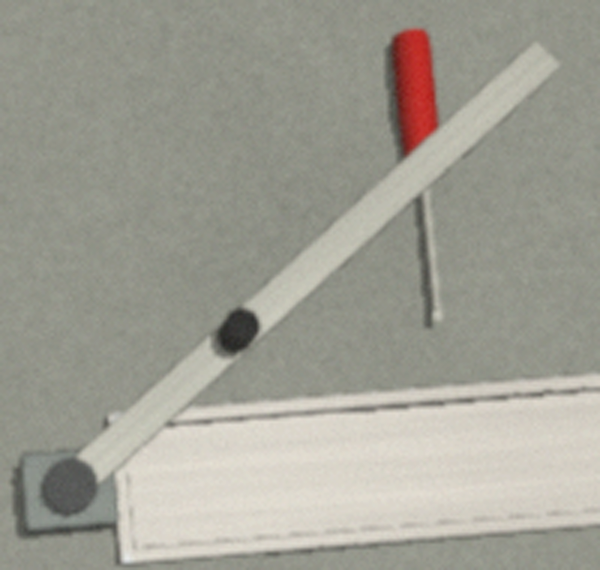

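Run:
```python
from h import *
P=camera_params("top")
L=[(50,-190),(-50,-190),(-50,190),(50,190)]
U=[(320+x/2.9,200+y/2.9) for x,y in [(657,38),(675,180),(120,225),(106,82)]]
W=[ray(P,u,20) for u in U]
a,t,r=fit(L,W); print(np.degrees(a),t,r)
h=t+R2(a)@[0,220]; print("hinge",h,proj(P,[*h,66]), "seen pin", 320+67/2.9,200+152/2.9)
e=ray(P,(503,107.3),66)[:2]; d=R2(a).T@(e-h); th=np.arctan2(d[0],-d[1]); print("end",e,np.hypot(*d),th)
def knob(th,r=140): return t+R2(a)@(np.array([0,220])+r*np.array([np.sin(th),-np.cos(th)]))
for q in (th,1.45,0): print(q,knob(q),np.hypot(*knob(q)))
print("knob top proj",proj(P,[*knob(th),106]),"seen",320+242/3,90+325/3)
# cross-check in scene cam
S=camera_params("scene"); print(proj(S,[*h,66]),proj(S,[*knob(th),106]),proj(S,[*e,66]))
for p in [(55,-110),(-55,55),(-55,-55)]:
    w=R2(np.radians(-6.35))@p+[481.9,271.5]; print(p,w,np.hypot(*w),proj(S,[*w,82]))
```

```text
5.469923828114586 [ 526.77579529 -212.76518994] [[-1.50510023  1.4930987 ]
 [ 1.0922404   2.17872404]
 [ 1.27797061 -2.18449951]
 [-0.86511078 -1.48732323]]
hinge [505.80468518   6.2330122 ] [343.60745831 251.91647821] seen pin 343.1034482758621 252.41379310344828
end [ 791.03180138 -298.63415931] 417.49071855208814 0.6566593539245005
0.6566593539245005 [601.45183251 -96.00016836] 609.0651353979451
1.45 [645.75978153   2.68745086] 645.7653736734168
0 [ 519.14993707 -133.12948007] 535.947866515431
knob top proj [401.16941108 198.28039264] seen 400.6666666666667 198.33333333333331
[312.96273285 241.32142836] [266.95232598 257.01344979] [167.33043116 326.48032292]
(55, -110) [524.39638185 156.09177876] 547.134543504908 [371.62987334 246.11227122]
(-55, 55) [433.32052664 332.24565637] 546.0346646387018 [440.35629384 224.06325757]
(-55, -55) [421.15434363 222.92052664] 476.5128984129884 [398.01715293 218.31858527]
```

```bash
cat >> h.py <<'E'
TA=np.radians(5.47); TT=np.array([526.8,-212.8]); RA=np.radians(-6.35); RT=np.array([481.9,271.5])
def tray(x,y): return TT+R2(TA)@[x,y]
def rack(x,y): return RT+R2(RA)@[x,y]
def knob(th,r=140): return tray(r*np.sin(th),220-r*np.cos(th))
def down(v):  # tool z down, jaws along v (2d)
    v=np.array([*v,0.])/np.hypot(*v); z=np.array([0,0,-1.]); return np.column_stack([np.cross(v,z),v,z])
def tang(th): return R2(TA)@[np.cos(th),np.sin(th)]
def st(msg=""):
    s=observe(); print(msg,"t=%.1f"%s["clock"],"tcp",s["tcp_pos"].round(1),"F",s["force"].round(1),"w %.1f"%s["width"],"j6 %.0f"%s["joint_positions"][5]); return s
E
python3 - <<'E'
from h import *
for s in (1,-1):
  for th in (.657,1.45,0):
    q=ik([*knob(th),88],down(s*tang(th))); print(s,th,None if q is None else np.round(q,1))
for p in [(55,-110),(-55,55),(-55,-55)]:
  for v in [(0,1),(0,-1),(1,0),(-1,0)]:
    q=ik([*rack(*p),44],down(R2(RA)@v)); print(p,v,None if q is None else np.round(q,1))
for y in (-115,0,115):
  for v in [(0,1),(0,-1)]:
    q=ik([*tray(0,y),38],down(R2(TA)@v)); print(y,v,None if q is None else np.round(q,1))
E
```

```text
1 0.657 [-9.1 12.9  1.3 78.4  0.  37.8]
1 1.45 [ 0.2 17.9  7.4 79.5  0.   1.7]
1 0 [-14.4   3.   -9.7  77.3   0.   70.1]
-1 0.657 [  -9.1   12.9    1.3   78.4    0.  -142.2]
-1 1.45 [   0.2   17.9    7.4   79.5    0.  -178.3]
-1 0 [ -14.4    3.    -9.7   77.3    0.  -109.9]
(55, -110) (0, 1) [ 16.6   5.7 -11.8  72.5   0.   22.9]
(55, -110) (0, -1) [  16.6    5.7  -11.8   72.5    0.  -157.1]
(55, -110) (1, 0) [ 16.6   5.7 -11.8  72.5   0.  112.9]
(55, -110) (-1, 0) [ 16.6   5.7 -11.8  72.5   0.  -67.1]
(-55, 55) (0, 1) [ 37.5   5.5 -12.   72.5   0.   43.8]
(-55, 55) (0, -1) [  37.5    5.5  -12.    72.5    0.  -136.2]
(-55, 55) (1, 0) [ 37.5   5.5 -12.   72.5   0.  133.8]
(-55, 55) (-1, 0) [ 37.5   5.5 -12.   72.5   0.  -46.2]
(-55, -55) (0, 1) [ 27.9  -3.9 -21.6  72.4   0.   34.2]
(-55, -55) (0, -1) [  27.9   -3.9  -21.6   72.4    0.  -145.8]
(-55, -55) (1, 0) [ 27.9  -3.9 -21.6  72.4   0.  124.2]
(-55, -55) (-1, 0) [ 27.9  -3.9 -21.6  72.4   0.  -55.8]
-115 (0, 1) [-31.3  16.8   0.4  73.6   0.  -36.8]
-115 (0, -1) [-31.3  16.8   0.4  73.6   0.  143.2]
0 (0, 1) [-22.    8.7  -9.2  72.1   0.  -27.5]
0 (0, -1) [-22.    8.7  -9.2  72.1   0.  152.5]
115 (0, 1) [-10.8   2.9 -15.5  71.6   0.  -16.3]
115 (0, -1) [-10.8   2.9 -15.5  71.6   0.  163.7]
```

Run:
```python
from h import *
th=.657; o=down(tang(th)); k=knob(th)
move_ptp([*k,190],o); grip(60); servo_line([*k,89],rate=120,guard=15); st("at knob")
grip(10); st("gripped")
for q in np.linspace(th,1.43,6)[1:]:
    g=servo_line([*knob(q),89],ori=down(tang(q)),rate=80,guard=40); s=st("%.2f %s"%(q,g))
    if g: break
grip(60); servo_line([*s["tcp_pos"][:2],190],rate=150); st()
move_ptp([*rack(-55,-55),200],down(R2(RA)@[0,1.])); st()
cv2.imwrite("pics/c_top.png",capture("top")); cv2.imwrite("pics/c_w.png",capture("wrist"))
```

```text
at knob t=3.6 tcp [602. -96.  90.] F [-0.8 -0.4 -0.7] w 60.0 j6 38
gripped t=4.1 tcp [601.9 -96.   89.8] F [-0.8  0.   5.8] w 20.6 j6 38
0.81 False t=4.5 tcp [616.9 -79.8  89.8] F [0.9 0.  6.1] w 20.5 j6 31
0.97 False t=4.9 tcp [629.  -61.8  89.8] F [ 1.3 -0.5  5.3] w 20.4 j6 24
1.12 False t=5.3 tcp [638.1 -42.1  89.8] F [3.6 0.1 5.1] w 20.3 j6 16
1.28 False t=5.7 tcp [644.2 -21.4  89.8] F [5.6 0.2 4.5] w 20.5 j6 10
1.43 False t=6.1 tcp [6.471e+02 2.000e-01 8.980e+01] F [5.9 0.6 5. ] w 20.8 j6 3
 t=7.4 tcp [6.468e+02 2.000e-01 1.890e+02] F [-0.9 -0.7 -0.7] w 60.0 j6 3
 t=8.6 tcp [421.8 222.6 199.9] F [-0.5 -0.3  0.2] w 59.9 j6 34
```

View pics/c_top.png

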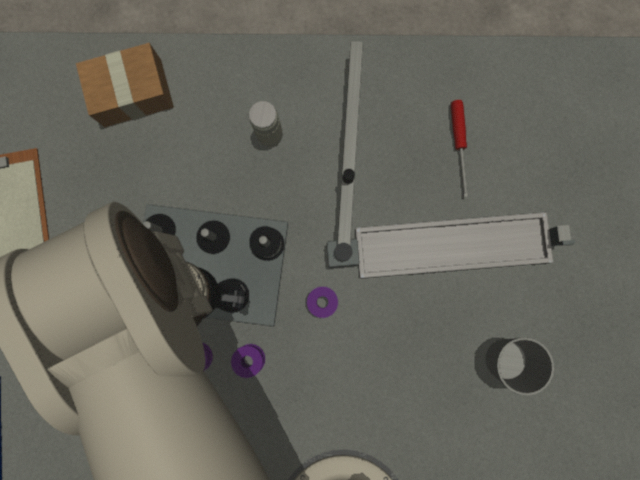

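View pics/c_w.png

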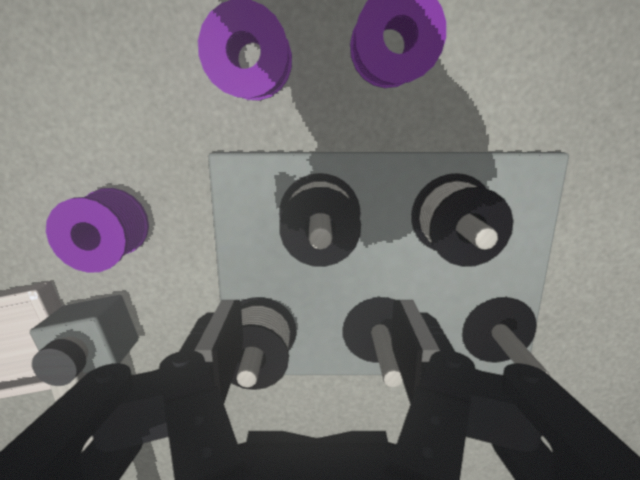

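```bash
cat >> h.py <<'E'
def pick(x,y,z=44):
    p=rack(x,y); o=down(R2(RA)@[0,1.])
    move_ptp([*p,200],o); grip(85); 
    g=servo_line([*p,z],rate=130,guard=15); st("down %s"%g)
    grip(40); s=st("grip")
    servo_line([*p,z+90],rate=100); st("lift")
    servo_line([*p,z+160],rate=150); return st("up")
def place(x,y,z=38.5):
    p=tray(x,y); o=down(R2(TA)@[0,1.])
    move_ptp([*p,204],o); st("over"); servo_line([*p,80],rate=130); 
    s=st("above")
    if s["width"]<50: print("LOST?"); return
    g=servo_line([*p,z],rate=50,guard=10); st("placed %s"%g)
    grip(80); st("open"); servo_line([*p,200],rate=150)
E
python3 - <<'E'
from h import *
s=pick(-55,-55)
cv2.imwrite("pics/d_w.png",capture("wrist"))
E
```

```text
down False t=10.7 tcp [421.6 223.2  44.8] F [-0.  -0.1 -0.6] w 85.2 j6 34
grip t=11.1 tcp [421.6 223.2  45.3] F [-2.9 -0.6  8. ] w 58.3 j6 34
lift t=12.1 tcp [420.9 222.8 133.2] F [ 0.1  0.2 -3.1] w 58.4 j6 34
up t=12.8 tcp [421.  222.9 203.1] F [ 0.5 -0.3 -3.5] w 58.8 j6 34
```

View pics/d_w.png

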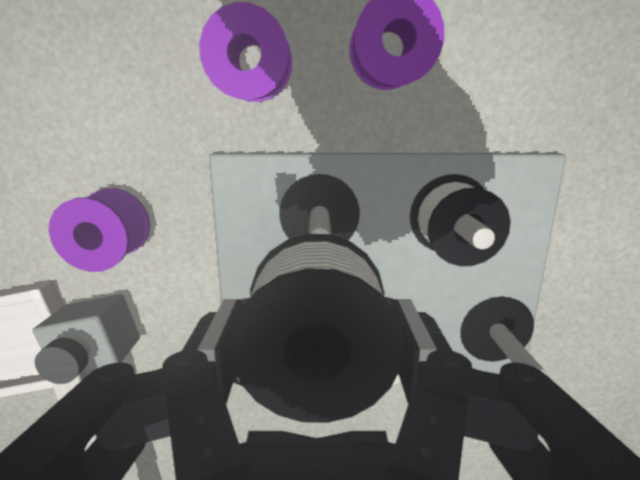

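Run:
```python
from h import *
place(0,-115)
move_ptp([*rack(-55,55),200],down(R2(RA)@[0,1.]))
cv2.imwrite("pics/e_top.png",capture("top"));cv2.imwrite("pics/e_w.png",capture("wrist"))
```

```text
over t=14.8 tcp [ 538.2 -326.4  204.1] F [-0.1 -0.  -2.9] w 58.8 j6 -37
above t=15.9 tcp [ 538.3 -327.5   81.1] F [-0.7 -0.7 -2.2] w 58.5 j6 -37
placed True t=16.7 tcp [ 537.2 -327.    39.4] F [-1.1 -0.6  5.2] w 58.3 j6 -37
open t=17.1 tcp [ 536.6 -326.6   38. ] F [ 0.3 -0.3  0. ] w 80.3 j6 -37
```

View pics/e_top.png

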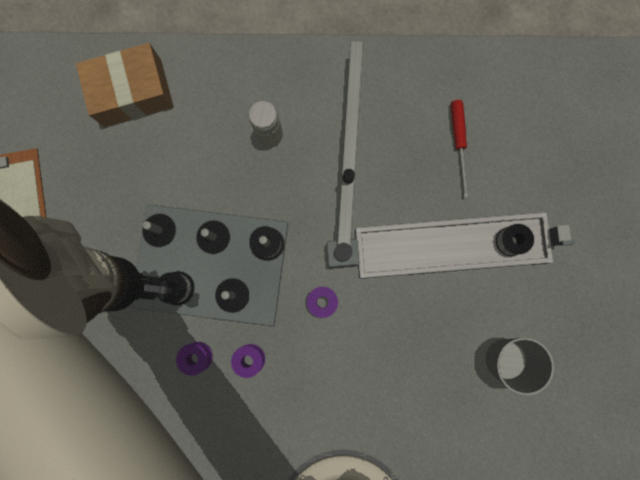

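View pics/e_w.png

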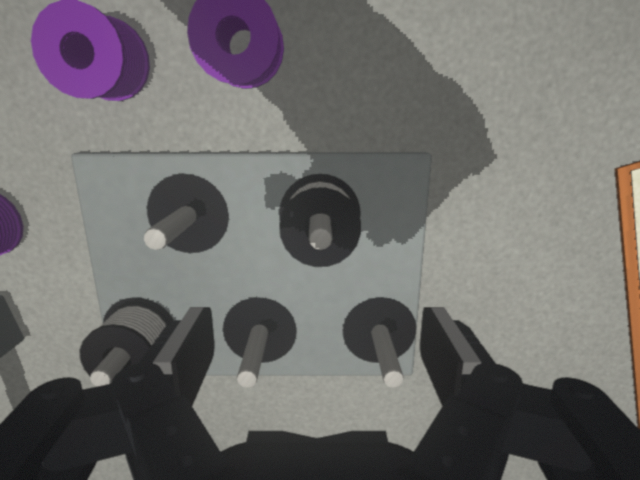

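First spool lies in the tray (top px 515,239). Next spool is in place (wrist px 320,225).

Run:
```python
from h import *
s=pick(-55,55)
if s["width"]>50:
    place(0,0)
move_ptp([*rack(55,-110),220],down(R2(RA)@[0,1.]))
cv2.imwrite("pics/f_top.png",capture("top"));cv2.imwrite("pics/f_w.png",capture("wrist"))
```

```text
down False t=22.6 tcp [433.7 332.6  44.9] F [0.7 0.2 1.1] w 85.0 j6 44
grip t=22.9 tcp [433.8 332.7  45.4] F [-1.4 -1.2  6.7] w 58.0 j6 44
lift t=24.0 tcp [433.  332.  133.2] F [-1.2  0.4 -2.6] w 58.7 j6 44
up t=24.6 tcp [433.2 332.1 203. ] F [ 0.3  0.3 -2.5] w 58.5 j6 44
over t=26.6 tcp [ 527.  -212.1  204. ] F [ 0.3 -0.3 -1.8] w 58.5 j6 -27
above t=27.7 tcp [ 527.3 -213.    81. ] F [ 0.8 -0.1 -1.5] w 58.4 j6 -27
placed True t=28.5 tcp [ 526.2 -212.6   39.4] F [-1.3  0.5  4.8] w 58.6 j6 -27
open t=28.8 tcp [ 525.6 -212.3   38.3] F [-0.2  0.6 -0.1] w 79.8 j6 -27
```

View pics/f_top.png

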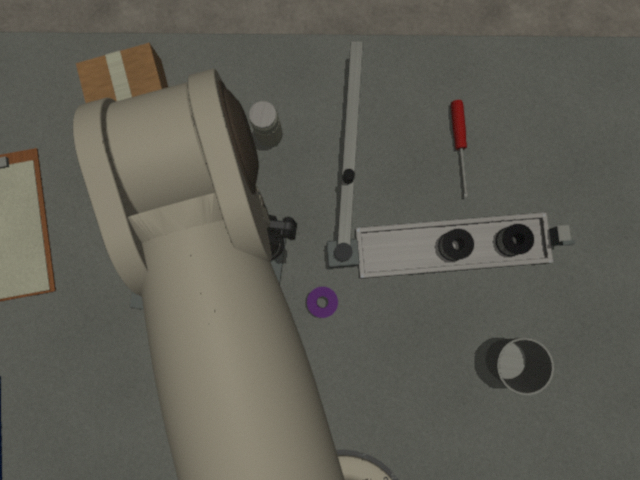

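View pics/f_w.png

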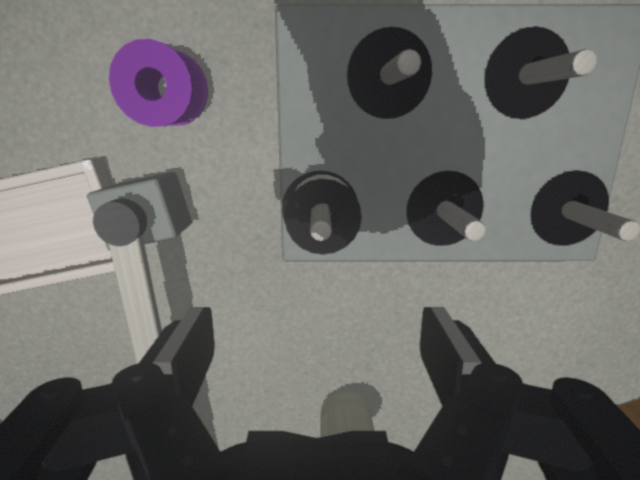

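Run:
```python
from h import *
s=pick(55,-110)
if s["width"]>50:
    place(0,115)
p=tray(-170,-60)
move_ptp([350,-80,330],down(R2(TA)@[0,1.]))
cv2.imwrite("pics/g_top.png",capture("top"));cv2.imwrite("pics/g_s.png",capture("scene")); st()
```

```text
down False t=33.4 tcp [524.9 156.2  44.9] F [0.7 0.1 0.7] w 84.9 j6 23
grip t=33.7 tcp [525.  156.4  45.1] F [-1.2  0.8  5.1] w 57.0 j6 23
lift t=34.8 tcp [524.  156.  133.1] F [ 0.6 -0.1 -3.2] w 57.0 j6 23
up t=35.4 tcp [524.2 156.1 203. ] F [-0.4 -0.4 -3. ] w 57.4 j6 23
over t=36.4 tcp [515.8 -97.7 203.4] F [-0.1 -0.4 -3.7] w 57.2 j6 -16
above t=37.5 tcp [516.4 -98.3  80.9] F [ 0.6 -0.5 -3.8] w 57.5 j6 -16
placed True t=38.3 tcp [515.2 -98.2  39.1] F [-0.5 -0.   6.4] w 57.2 j6 -16
open t=38.6 tcp [514.4 -98.1  38. ] F [ 1.  -0.9  0.1] w 80.5 j6 -16
 t=40.8 tcp [350.8 -80.1 328.4] F [-0.1  0.3  0.1] w 80.2 j6 -18
```

View pics/g_top.png

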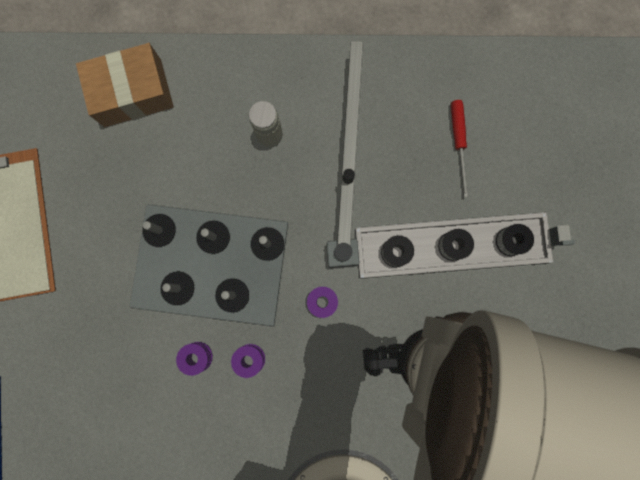

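View pics/g_s.png

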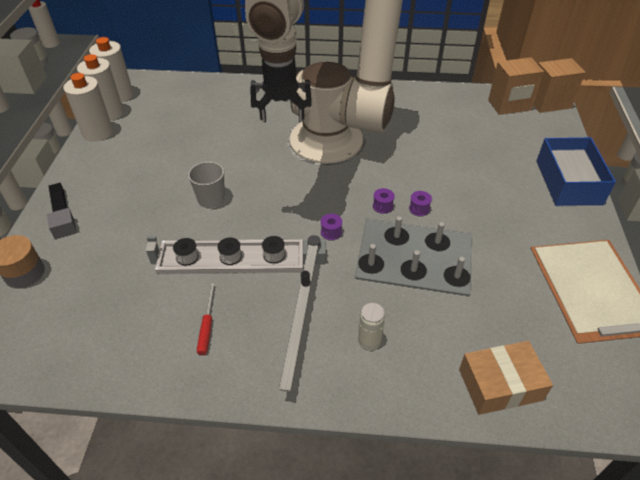

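Run:
```python
from h import *
P=camera_params("top"); 
for y in (-115,0,115): print(y,proj(P,[*tray(0,y),50]).round(1))
im=cv2.imread("pics/g_top.png"); cv2.imwrite("pics/g_c.png",cv2.convertScaleAbs(cv2.resize(im[200:290,320:590],None,fx=2.9,fy=2.9,interpolation=cv2.INTER_CUBIC),alpha=1.5))
th=1.43; o=down(tang(th)); k=knob(th)
move_ptp([*k,190],o); grip(60); servo_line([*k,89],rate=120,guard=15); st("at knob")
grip(10); s=st("gripped")
for q in np.linspace(th,0.06,10)[1:]:
    g=servo_line([*knob(q),89],ori=down(tang(q)),rate=80,guard=40); s=st("%.2f %s"%(q,g))
    if g: break
if not g:
    for q in (0.03,0,-.015,-.03):
        g=servo_line([*knob(q),89],ori=down(tang(q)),rate=25,guard=25); s=st("%.3f %s"%(q,g))
        if g: break
d=R2(TA).T@(s["tcp_pos"][:2]-tray(0,220)); print("angle by tcp",np.arctan2(d[0],-d[1]),np.hypot(*d))
cv2.imwrite("pics/h_s.png",capture("scene"))
```

```text
-115 [518.3 238.6]
0 [458.2 243.4]
115 [398.2 248.3]
at knob t=43.4 tcp [ 6.461e+02 -1.000e-01  9.000e+01] F [ 0.4 -0.2  0.9] w 60.1 j6 3
gripped t=43.9 tcp [ 6.46e+02 -1.00e-01  8.98e+01] F [-0.8  0.7  5.9] w 20.6 j6 3
1.28 False t=44.3 tcp [643.1 -21.6  89.8] F [-3.5  0.7  6.8] w 20.5 j6 9
1.13 False t=44.7 tcp [637.1 -42.   89.8] F [-2.9  1.   6.2] w 20.4 j6 16
0.97 False t=45.1 tcp [628.1 -61.2  89.8] F [-4.8  2.4  6.6] w 20.8 j6 23
0.82 False t=45.5 tcp [616.4 -78.7  89.8] F [-4.5  3.   7.6] w 20.5 j6 30
0.67 False t=46.0 tcp [602.1 -94.4  89.8] F [-5.4  5.   7.2] w 20.5 j6 37
0.52 False t=46.4 tcp [ 585.7 -107.7   89.8] F [-4.5  6.8  8. ] w 20.6 j6 44
0.36 False t=46.8 tcp [ 567.4 -118.3   89.7] F [-4.3  7.2  8.1] w 20.5 j6 52
0.21 False t=47.2 tcp [ 547.8 -126.1   89.7] F [-4.5  8.1  7. ] w 20.3 j6 59
0.06 False t=47.6 tcp [ 527.3 -130.8   89.8] F [-2.5  9.5  7.3] w 20.9 j6 67
0.030 False t=47.9 tcp [ 523.3 -131.3   89.7] F [-2.9  9.   8.1] w 20.8 j6 69
0.000 False t=48.2 tcp [ 519.6 -131.7   89.7] F [-0.2  9.   6.2] w 20.1 j6 70
-0.015 False t=48.5 tcp [ 519.5 -131.7   89.8] F [12.2  9.9  0.7] w 20.6 j6 71
-0.030 False t=48.8 tcp [ 519.4 -131.5   89.9] F [24.  13.2 -5.3] w 20.3 j6 72
angle by tcp 0.002452078313446317 138.3138194292453
```

View pics/g_c.png

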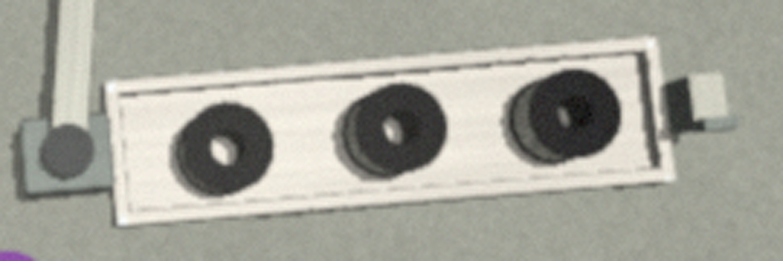

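View pics/h_s.png

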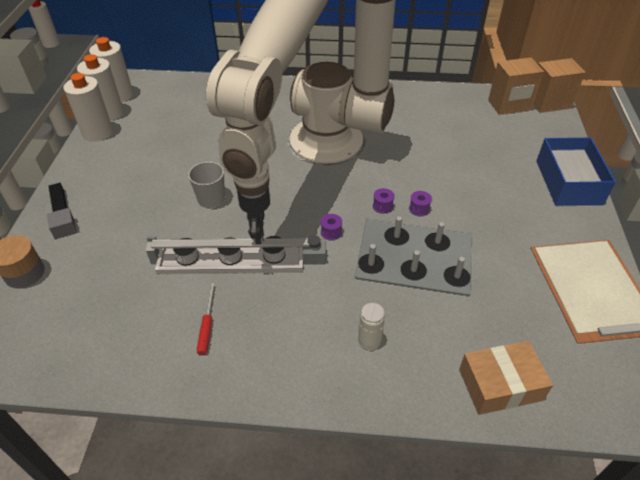

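Run:
```python
from h import *
servo_line([*knob(-.005),89],ori=down(tang(0)),rate=25); st(); grip(60); s=st("open"); servo_line([*s["tcp_pos"][:2],190],rate=120)
move_ptp([350,120,330],down(R2(TA)@[0,1.])); st()
im=capture("top"); cv2.imwrite("pics/i_top.png",im); cv2.imwrite("pics/i_s.png",capture("scene"))
cv2.imwrite("pics/i_c.png",cv2.convertScaleAbs(cv2.resize(im[200:290,320:590],None,fx=2.9,fy=2.9,interpolation=cv2.INTER_CUBIC),alpha=1.5))
P=camera_params("top"); print(proj(P,[*tray(12,220-418),66]),proj(P,[*tray(-12,220-418),66]),proj(P,[*knob(0),106]))
```

```text
t=49.1 tcp [ 519.7 -131.4   89.8] F [ 3.8 11.5  4.9] w 20.2 j6 70
open t=49.5 tcp [ 518.3 -133.4   88.9] F [-1.  -0.4 -0. ] w 60.3 j6 70
 t=51.8 tcp [350.4 119.8 329.3] F [-0.6  0.4 -0.3] w 59.7 j6 14
[564.86989372 227.68066895] [566.57685221 240.32517983] [421.9521384  243.55625689]
```

View pics/i_top.png

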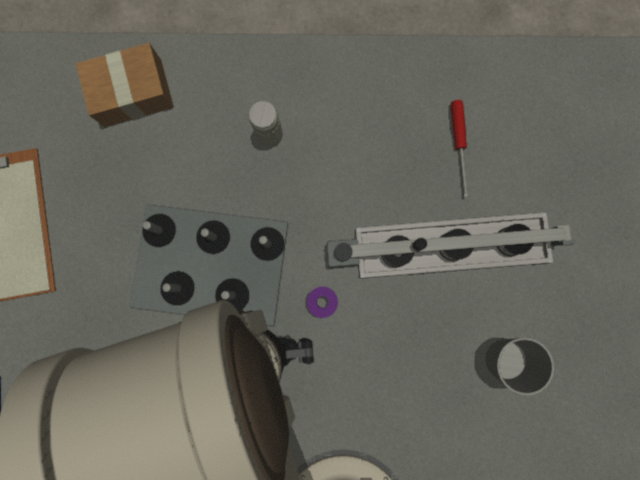

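View pics/i_c.png

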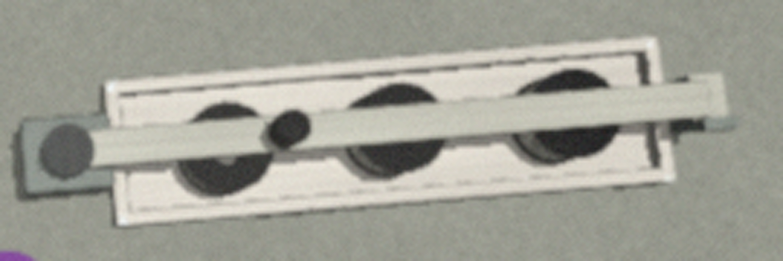

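View pics/i_s.png

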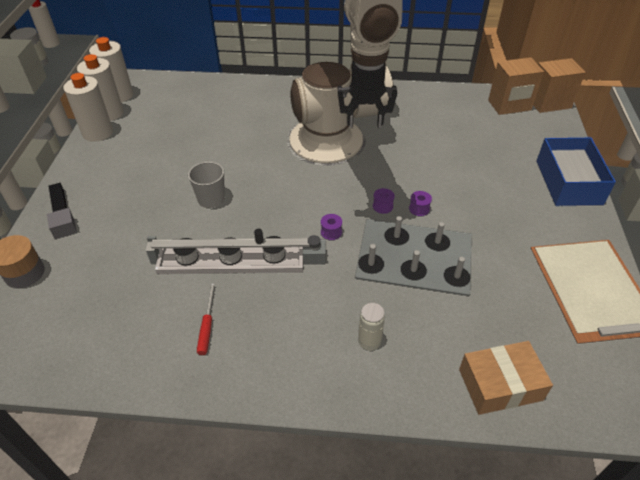

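Run:
```python
from h import *
im=cv2.imread("pics/i_top.png")
z=8;x0,y0=520,210
c=cv2.resize(im[y0:y0+50,x0:x0+60],None,fx=z,fy=z,interpolation=cv2.INTER_CUBIC);c=cv2.convertScaleAbs(c,alpha=1.5)
P=camera_params("top")
for th,col in ((0,(0,0,255)),(.04,(0,255,0))):
  for s in (12,-12):
    pts=[proj(P,[*tray(r*np.sin(th)+s*np.cos(th),220-r*np.cos(th)+s*np.sin(th)),66]) for r in (300,418)]
    pts=[tuple(int(v) for v in ((p-[x0,y0]+.5)*z)) for p in pts]; cv2.line(c,*pts,col,1)
cv2.imwrite("pics/j.png",c)
```

```text
(no output)
```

View pics/j.png

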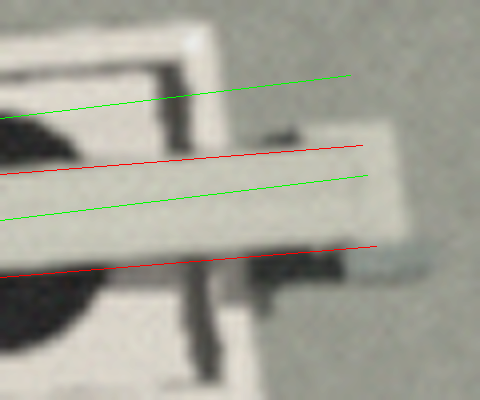

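Run:
```python
from h import *
st(); hold(0.3); close_job()
```

```text
t=51.9 tcp [350.4 119.6 329.3] F [-0.3  0.7  0. ] w 60.2 j6 13
the job is handed in; nothing more can be done
```

The job is done and handed in at about 52 s; `close_job()` gives no verdict, so these are my own checks.

- **Keeper opening:** I swung the bar open by its knob to about 1.43 rad, just short of the 1.45 stop.
- **Spools:** The rack held three real spools; the other two spindles had only flat black discs, which I left. I lifted the three off and laid them in the tray at about y = -115, 0 and 115 mm. The top picture taken before closing put each within about 1 to 2 px of its target, and the rack had no spools left.
- **Keeper closing:** I swung the bar shut until it pressed firmly against its stop, with about 24 N at the tool and a tool position matching 0.00 rad. After release, the picture shows its edges within about 1 px of the outline for angle 0.
- **Everything else:** The can, screwdriver, pail and purple look-alikes are where they started in the last pictures, and the gripper is clear of everything. I saw no grip slip and no knocked spool.

No check failed. After the bar was shut, the spools were only partly visible beneath it, but they looked unmoved.

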